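Lay the tall bottle basket on its side against the batten

ROBOT

A 6-joint arm with a two-finger parallel gripper is mounted at the origin on the work surface. World frame = base frame: x ahead of the robot, y to its left, z up, the work surface at z = 0. Lengths are in m, angles in rad, forces in N, time in s.
With the tool pointing down it reaches from about 0.35 to 0.775 m from the base axis. Payload 7.3 kg.
Tool frame: the origin (TCP) lies at the very end of the fingers, on their centre line; the grasp point (between the pads) lies 19 mm behind it; z points along the fingers, y is the direction in which the jaws open and shut (so a half turn about z gives the same grasp; the last joint's range is limited). The gripper opens to 92 mm and grips with 3 to 60 N. Pads are 19 mm wide; open, the fingers measure 130 mm over their backs; the gripper's body (75 mm by 190 mm) begins 47 mm behind the grasp point.
Start: joints at [-1.464, 0.342, 1.524, -0, 1.275, -0.146], TCP at [0.131, -0.508, 0.227] pointing down, gripper open.
Joint ranges: [-2.53, 2.53], [-0.77, 2.02], [0.04, 2.7], [-1, 4.14], [0.28, 2.66], [-3.11, 3.11]. Speed limits (rad/s): [2.57, 2.57, 3.14, 3.14, 3.14, 3.14].

INTERFACE

Orientations are given as [roll, pitch, yaw] about the fixed x, y, z axes, in that order (R = Rz(yaw) Ry(pitch) Rx(roll)).
In Python, from cell import robot gives the robot as it stands. The module is installed in compiled form; this text tells all that it offers.
- The arm moves only by the tool carry_out, never from a script. Its argument "series" is a list of rows, each an object with "jaw": the opening in per cent of the stroke, from 0 (shut) to 100 (fully open); "travel": the shift along the tool's x, y, z in units of 60 mm (1.0 is 60 mm), a list of three; "twist": the turn about the tool's z in units of 6 degrees (1.0 is 6 degrees). A call has 1 to 8 rows; each row shifts and turns the commanded pose from where the row before left it, along the tool's axes as they then stand; what a row does not reach is not made up. A row lasts 1/8 s, in which the tool goes at most 62.5 mm and 10.7 degrees, less where a joint would pass 70% of its speed; a pose out of reach is approached as far as the arm can. A call is refused whole if a number of a shift passes 1 or a number of a turn 1, either way. A call with a gripper value outside its range is refused whole. The fingers move at their own pace and stop on an object; "squeeze" is the grip in N (left out, the last holds). Time passes only in rows, so rows that do not move let the fingers close. It gives the time, the measured TCP pose, the force and the opening at its end, in the units of the state.
- robot.observe(): the state, without advancing time (a new reading comes with each control period).
- robot.read_camera(name): name is "side" or "top" or "wrist"; returns the picture (400x640x3 uint8, blue, green, red); there is no depth.
- robot.calibration(name): a dict with "intrinsics" (3x3 intrinsics, pixels), "cam_to_world" (4x4, takes a point from camera to world coordinates); the wrist camera has in their place "tool_from_camera" (4x4, takes a point from camera to tool coordinates, whose origin is the TCP and whose axes are the flange's). Camera axes: x right, y up, looking along -z (the intrinsics and any distortion apply to the point x, -y, -z); pixel columns grow to the right and rows downward; lengths in m; the calibration is good to about 2 mm. A picture is of the moment at which its call begins: read the wrist's pose just before it. calibration takes no time and is no camera call.
- robot.hand_in(): hands the job in, once; it reports no verdict.
Trained networks look in the newest picture that a camera, given by its name, has taken for a name from the list of things; names that differ only in an ending like _2 or _b are one class to them, and where a whole thing is asked for, a point or a joint stands for the part that bears it (a point fixed in the world has none). Each returns a list of dicts, best first, with "score" (0 to 1); they miss things now and then, are a little off and sometimes report something else, mostly with a low value. They report only what shows in the picture. A call takes as long as a camera call.
- robot.regions_of(camera, query): "pixels" (400x640 bool, what is visible of it) and "xy" ([column, row] in pixels, amid what is visible of it).
The state is a dict: "time": time; "qpos": joint angles; "qvel": joint speeds; "joint_efforts": joint torques, N m; "tool_pos": TCP position; "tool_rot": TCP orientation; "contact_force": force on the tool from outside, world axes, zero at the start; "torque": the same for the moment, N m; "opening": finger opening in m.
Only numpy, scipy, OpenCV 4.12 (cv2) and the standard library are available. Lean on these libraries where they do the work, as an engineer would, in place of code of your own. Each camera call takes 0.05 s, during which the arm holds its last target. There are 200 camera calls.

TASK

The tall square willow bottle basket is to have its base trimmed: with the fingertips only, tip it over away from the wooden batten of the picking board and let it down gently onto its side all the way, never letting it drop. Then push it along the board until its base is flat against the batten, and take the hand away. Do not pinch, lift or carry the basket, and leave the other tools and things where they are.

Things in the scene. Friction and masses are not known exactly. Their poses are not given: they have to be found in the camera images.
- basket: tall square basket, woven brown willow, rigid: 95 x 95 mm outside, 240 mm tall, open top (79 x 79 mm inside, walls 8 mm), 0.18-0.36 kg, balance near half height. Stands on the board 15-45 mm clear of the batten. Origin: centre of underside; z from base to mouth; x (standing) away from the batten: tip it about the lower edge of its +x side, which ends underneath. Past 0.4 rad it falls unless held back
- mouth (a point): the centre of the basket's mouth, level with the rim, 240 mm from its base along its axis; axes as the basket's
- foot (a point): the middle of the basket's lower edge on its +x side, about which it tips; it stays down on the board throughout
- board: the picking board, fixed to the bench: plywood 440 x 320 x 18 mm; across one end a hardwood batten 30 mm thick, 280 mm long, 45 mm high above the board; from the batten to the free end a grippy rubber mat 400 x 160 x 2 mm on which the basket stands and lies. Origin: centre of the underside; x along the 440 mm from the batten's end to the free end, z up
- stop (a point): the middle of the batten's inner face (the one towards the basket), at the level of the mat, 20 mm above the bench; x points squarely away from the batten along the board, y along the batten, z up. The basket is done when its base is flat on this face
- cutters: side cutters with two red grips, lying, about 150 x 47 x 14 mm, on the picking board beside where the basket is to lie; origin under the pivot, x towards the jaws; to be left alone
- bodkin: bodkin: turned wooden handle 88 mm long, 26 mm thick, and a steel spike, 205 mm in all, lying on the other long side of the board; origin under the ferrule, x towards the point; to be left alone
- weight: round cast-iron weight with a small knob, 72 mm across, 56 mm tall, standing on a corner of the board away from the batten; origin at the centre of its underside; to be left alone
- pot: little round buff willow pot, 74 mm across, 85 mm tall, standing on a corner of the board near the batten; origin at the centre of its underside; to be left alone
- iron: rapping iron: flat dark steel bar 200 x 26 x 10 mm with a ring at one end, lying on the bench to the robot's left; origin under the middle of the bar; to be left alone
- hammer: hammer lying on the bench to the robot's right; origin under it; to be left alone
- oil: amber oil bottle, 60 mm across, 160 mm tall, standing on the bench to the robot's left; origin at the centre of its underside; to be left alone
- rule: folded wooden rule, 235 x 27 x 16 mm, lying on the bench to the robot's right; origin at the centre of its underside; to be left alone

How it is judged:
On the way, in this order (a step that is already met when the one before it is completed fails the run):
1. the basket leans well over, let down under control, its foot on the board (angle between basket's own z axis and vertical between 0.6 and 1.4 rad and z of foot in the frame of stop below 0.012 m), for 0.25 s.
2. the basket lies on its side on the board (angle between basket's own z axis and vertical above 1.48 rad and z of mouth in the frame of stop below 0.06 m and angular speed of basket below 0.3 rad/s), for 0.2 s.
At the end, for the whole second after the job is handed in: The basket lies still on its side on the board, +x side down, mouth away from the batten, base within 8 mm of the batten's face, square to it within 0.1 rad and within 75 mm of its middle; every other thing is within 20 mm of where it was (angle between basket's own z axis and vertical between 1.48 and 1.66 rad and x of basket in the frame of stop between -0.005 and 0.008 m and x of mouth in the frame of stop above 0.2 m and angle between the z axis of basket and the x axis of stop, either way round below 0.1 rad and y of basket in the frame of stop between -0.075 and 0.075 m and z of basket in the frame of stop below 0.056 m and z of mouth in the frame of stop below 0.06 m and z of foot in the frame of stop below 0.01 m and linear speed of basket below 0.02 m/s and angular speed of basket below 0.1 rad/s and distance of each of cutters, bodkin, weight, pot, iron, hammer, oil, rule from where it was at the start of the episode below 0.02 m); the robot touches nothing.
It fails at once if the basket is let fall or thrown over (turning faster than 3 rad/s, as when its mouth drops some 20 mm or more) (angular speed of basket above 3 rad/s).
It fails at once if the basket is lifted or carried (the edge it tips about rises more than 15 mm off the board) (z of foot in the frame of stop above 0.015 m).
It fails at once if the basket is pinched or crushed (fingers press it with more than 35 N) (contact force between the fingers and basket above 35 N).
It fails at once if another thing is pushed more than 20 mm out of its place (distance of any of cutters, bodkin, weight, pot, iron, hammer, oil, rule from where it was at the start of the episode above 0.02 m).
It also fails if it takes over 64 s, if anything falls off the work surface, if the arm or the gripper's body presses on something with over 40 N, if the wrist force passes 120 N, or if a joint passes its speed limit or range.

## Working session

There is one attempt and no reset: what is moved stays moved. The work goes in short steps, Python scripts to look and compute and a tool call to move; the robot and the scene stay as the last step left them, time stands still between calls to the robot, and variables do not carry over. Pictures are saved under pics/ and viewed, about 8 in all and at most 12, crops included, and the job is handed in when it is done.

Besides the shell and the picture viewer there is one more tool, called after "Request:" in YAML: its name, and indented under it one key for each argument. carry_out: Moves the arm, as the interface text tells. Its arguments: {"type":"object","properties":{"series":{"type":"array"},"squeeze":{"type":"number"}},"required":["series"]}

```bash
mkdir -p pics; python3 - <<'E'
from cell import robot
import cv2,numpy as np
s=robot.observe();print(s)
for c in("top","side"):
    cv2.imwrite(f"pics/{c}0.png",robot.read_camera(c)); k=robot.calibration(c);print(c,np.round(k["intrinsics"],1).tolist(),np.round(k["cam_to_world"],4).tolist(),[x for x in k])
    for q in("basket","board","cutters","bodkin","weight","pot"):
        print(q,[(round(float(r["score"]),2),np.round(r["xy"]).tolist(),int(r["pixels"].sum())) for r in robot.regions_of(c,q)[:2]])
E
```

```text
{'time': 0.0, 'qpos': array([-1.46404797e+00,  3.42725573e-01,  1.52502503e+00, -2.93448786e-05,
        1.27539226e+00, -1.46009473e-01]), 'qvel': array([-0.00021366, -0.00128053, -0.00032055, -0.00100179, -0.00123211,
        0.00055175]), 'joint_efforts': array([-1.74886478e-03, -4.31247389e+01, -2.44218242e+01,  7.16342381e-02,
        5.59303060e-02, -1.20354375e-04]), 'tool_pos': array([ 0.13125321, -0.50790416,  0.22604069]), 'tool_rot': array([-3.14005485e+00, -1.97781042e-04,  2.52766242e-01]), 'contact_force': array([-0.07848463, -0.70208487,  0.95714301]), 'torque': array([-0.01747953, -0.03343223, -0.00057413]), 'opening': 0.09170405185271896}
top [[423.6, 0.0, 323.4], [0.0, 423.6, 203.0], [0.0, 0.0, 1.0]] [[0.0018, 0.9859, -0.1675, 0.3565], [-0.9999, 0.0035, 0.0098, -0.0466], [0.0103, 0.1675, 0.9858, 1.4274], [0.0, 0.0, 0.0, 1.0]] ['intrinsics', 'cam_to_world']
basket [(0.7, [276.0, 198.0], 1643)]
board [(0.72, [315.0, 222.0], 9290)]
cutters [(0.58, [308.0, 183.0], 263)]
bodkin [(0.63, [309.0, 257.0], 229), (0.29, [464.0, 277.0], 526)]
weight [(0.82, [370.0, 198.0], 385)]
pot [(0.76, [252.0, 238.0], 474)]
side [[510.7, 0.0, 320.9], [0.0, 510.7, 202.7], [0.0, 0.0, 1.0]] [[-0.9851, 0.1053, -0.1361, 0.3498], [-0.1712, -0.5167, 0.8389, 1.1711], [0.018, 0.8496, 0.5271, 0.9195], [0.0, 0.0, 0.0, 1.0]] ['intrinsics', 'cam_to_world']
basket [(0.94, [302.0, 232.0], 4137)]
board [(0.7, [325.0, 259.0], 6767), (0.67, [301.0, 230.0], 4310)]
cutters [(0.76, [265.0, 247.0], 222)]
bodkin [(0.56, [361.0, 255.0], 254)]
weight []
pot [(0.85, [331.0, 278.0], 935)]
```

```bash
python3 - <<'E'
import cv2
a=cv2.imread("pics/top0.png")[110:310,200:460];cv2.imwrite("pics/t0c.png",cv2.resize(a,(780,600),interpolation=cv2.INTER_CUBIC))
a=cv2.imread("pics/side0.png")[130:330,200:460];cv2.imwrite("pics/s0c.png",cv2.resize(a,(780,600),interpolation=cv2.INTER_CUBIC))
E
```

```text
(no output)
```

View pics/t0c.png

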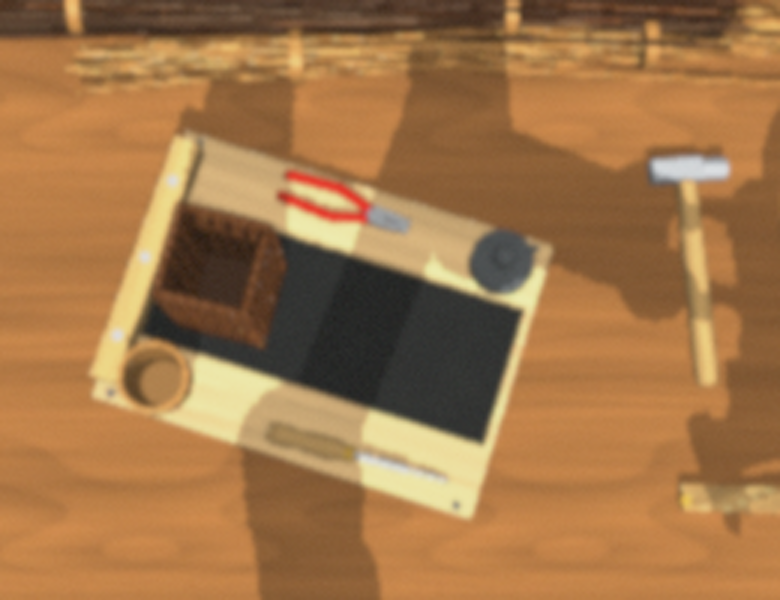

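View pics/s0c.png

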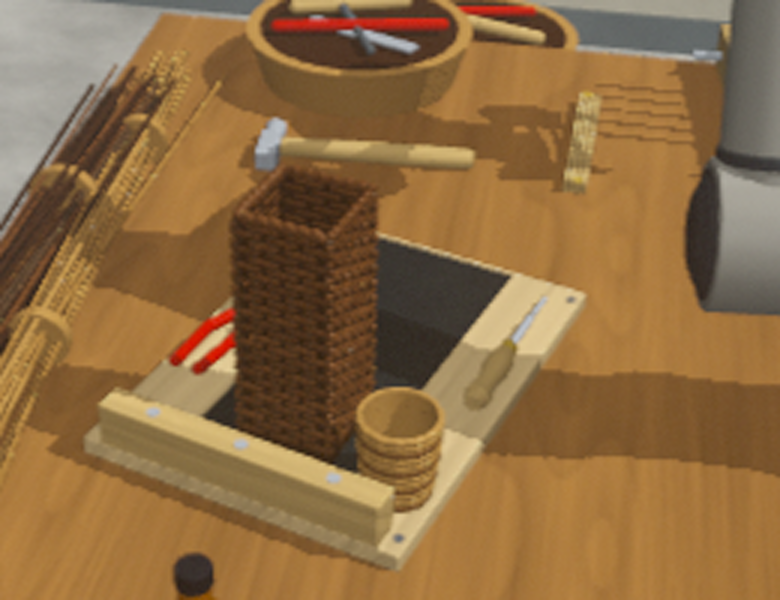

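The top crop shows the batten on the left (+y) with the basket's rim at about x 155-285, y 205-310. The mat runs right to (522,310)/(485,442), the pot is at (155,378) and the cutters are above the mat. The side crop agrees. Next I fit board and basket poses.

```bash
cat > h.py <<'E'
import numpy as np,cv2
from cell import robot
from scipy.optimize import minimize,least_squares
def proj(c,P):
    k=robot.calibration(c);M=np.linalg.inv(k["cam_to_world"]);p=np.atleast_2d(P)@M[:3,:3].T+M[:3,3]
    q=(p*[1,-1,-1])@np.array(k["intrinsics"]).T
    return q[:,:2]/q[:,2:]
def ray(c,uv,z):
    k=robot.calibration(c);T=np.array(k["cam_to_world"]);d=np.linalg.inv(k["intrinsics"])@[uv[0],uv[1],1]
    d=T[:3,:3]@(d*[1,-1,-1]);return T[:3,3]+d*(z-T[2,3])/d[2]
def hull(c,P):
    m=np.zeros((400,640),np.uint8);cv2.fillConvexPoly(m,cv2.convexHull(np.round(proj(c,P)*16).astype(np.int32)),1,shift=4);return m>0
def yawpts(x,y,a,L):
    c,s=np.cos(a),np.sin(a);return np.asarray(L)@np.array([[c,s,0],[-s,c,0],[0,0,1]])+[x,y,0]
def mask(c,q):
    robot.read_camera(c);r=robot.regions_of(c,q);return r[0]["pixels"] if r else None
def fit(masks,gen,p0,step):
    f=lambda p:sum(1-(hull(c,gen(p))&m).sum()/(hull(c,gen(p))|m).sum() for c,m in masks.items())
    S=np.vstack([p0]+[np.array(p0)+np.eye(len(p0))[i]*step[i] for i in range(len(p0))])
    r=minimize(f,p0,method="Nelder-Mead",options=dict(initial_simplex=S,maxiter=200));return r.x,r.fun
E
python3 - <<'E'
from h import *
px=lambda u,v:(u/3+200,v/3+110)
sx=lambda u,v:(u/3+200,v/3+130)
# board frame points -> crops
obs=[("top",px(551,249),(.22,.16,.018)),("top",px(473,518),(.22,-.16,.018)),("top",px(522,310),(.21,.08,.02)),("top",px(485,442),(.21,-.08,.02)),
("side",sx(585,296),(.22,-.16,.018)),("side",sx(511,276),(.21,-.08,.02)),("side",sx(390,514),(-.19,-.14,.063)),("top",px(180,135),(-.22,.14,.063)),("top",px(93,380),(-.22,-.14,.063)),("side",sx(105,395),(-.19,.14,.063))]
def res(p): return np.concatenate([proj(c,yawpts(*p,[L]))[0]-uv for c,uv,L in obs])
r=least_squares(res,[.36,0,-1.88],loss="soft_l1");print("board",r.x.round(4),r.fun.round(1).reshape(-1,2).tolist())
b=r.x; stop=yawpts(*b,[[-.19,0,.02]])[0];print("stop",stop.round(4))
B=np.array([[sx_*.0475,sy*.0475,z] for sx_ in(-1,1) for sy in(-1,1) for z in(.02,.26)])
ms={c:mask(c,"basket") for c in("top","side")}
print({c:int(m.sum()) for c,m in ms.items()})
p0=[*yawpts(*b,[[-.11,0,0]])[0][:2],b[2]]
for mm in(ms,{"side":ms["side"]},{"top":ms["top"]}):
    x,f=fit(mm,lambda p:yawpts(*p,B),p0,[.02,.02,.1]);
    d=x[:2]-stop[:2];c,s=np.cos(b[2]),np.sin(b[2]);print("basket",x.round(4),round(f,3),"in stop",round(d@[c,s],4),round(d@[-s,c],4),"yaw rel",round(x[2]-b[2],3))
E
```

```text
board [ 0.5504 -0.0076 -1.8809] [[0.2, -1.3], [-1.5, 0.3], [0.4, -0.4], [-1.2, 1.2], [-0.0, -1.7], [-0.2, -0.9], [0.8, -9.7], [-2.4, -0.4], [-2.3, -2.1], [3.1, -3.8]]
stop [0.6084 0.1734 0.02  ]
{'top': 1604, 'side': 4233}
basket [ 0.575   0.0903 -1.8044] 0.12 in stop 0.0892 -0.0065 yaw rel 0.077
basket [ 0.5753  0.0921 -1.7591] 0.041 in stop 0.0874 -0.0067 yaw rel 0.122
basket [ 0.5765  0.0913 -1.8402] 0.065 in stop 0.0879 -0.0053 yaw rel 0.041
```

```bash
python3 - <<'E'
from h import *
px=lambda u,v:(u/3+200,v/3+110)
sx=lambda u,v:(u/3+200,v/3+130)
obs=[("top",px(551,249),(.22,.16,.018)),("top",px(473,518),(.22,-.16,.018)),("top",px(522,310),(.21,.08,.02)),("top",px(485,442),(.21,-.08,.02)),
("side",sx(585,296),(.22,-.16,.018)),("side",sx(511,276),(.21,-.08,.02)),("side",sx(391,492),(-.22,-.14,.063)),("side",sx(104,395),(-.22,.14,.063)),("top",px(180,135),(-.22,.14,.063)),("top",px(93,376),(-.22,-.14,.063))]
h=.0475
ob=[("side",sx(237,207),(-h,h,.26)),("side",sx(290,170),(h,h,.26)),("side",sx(378,190),(h,-h,.26)),("side",sx(328,238),(-h,-h,.26)),("side",sx(325,457),(-h,-h,.02)),("side",sx(240,428),(-h,h,.02))]
def sol(o,p0):
    res=lambda p:np.concatenate([proj(c,yawpts(*p,[L]))[0]-uv for c,uv,L in o])
    r=least_squares(res,p0,loss="soft_l1");print(r.x.round(4),r.fun.round(1).reshape(-1,2).tolist());return r.x
b=sol(obs,[.55,0,-1.88]);stop=yawpts(*b,[[-.19,0,.02]])[0];print("stop",stop.round(4))
x=sol(ob,[.575,.09,-1.85])
d=x[:2]-stop[:2];c,s=np.cos(b[2]),np.sin(b[2]);print("in stop",round(d@[c,s],4),round(d@[-s,c],4),"yaw rel",round(x[2]-b[2],3))
im=cv2.imread("pics/top0.png");im2=cv2.imread("pics/side0.png")
B=[(-h,-h,.26),(h,-h,.26),(h,h,.26),(-h,h,.26)];B2=[(a,e,.02) for a,e,_ in B];S=[(-.19,-.14,.02),(-.19,.14,.02),(.21,.08,.02),(.21,-.08,.02)]
out=[]
for cn,I,o in(("top",im,(200,110)),("side",im2,(200,130))):
    a=cv2.resize(I[o[1]:o[1]+200,o[0]:o[0]+260],None,fx=2,fy=2,interpolation=cv2.INTER_CUBIC)
    for L,p,col in((B,x,(0,255,0)),(B2,x,(255,255,0)),(S,b,(255,0,255))):
        cv2.polylines(a,[np.int32((proj(cn,yawpts(*p,L))-o+.5)*2)],True,col,1)
    out.append(a)
cv2.imwrite("pics/ov.png",cv2.resize(np.vstack(out),(520,800))[:, :] if 0 else cv2.resize(np.hstack(out),(800,308),interpolation=cv2.INTER_AREA))
E
```

```text
[ 0.5483 -0.0125 -1.8765] [[1.6, -1.0], [0.3, 0.7], [1.8, -0.1], [0.5, 1.6], [0.5, -2.7], [0.4, -1.8], [-3.4, 3.7], [-1.8, 1.6], [-1.3, 0.4], [-0.7, 0.2]]
stop [0.6055 0.1687 0.02  ]
[ 0.5704  0.0953 -1.9199] [[-2.5, -0.5], [0.2, -4.3], [2.7, -1.3], [0.1, -0.1], [0.5, 3.4], [-1.1, 1.1]]
in stop 0.0806 -0.0114 yaw rel -0.043
```

View pics/ov.png

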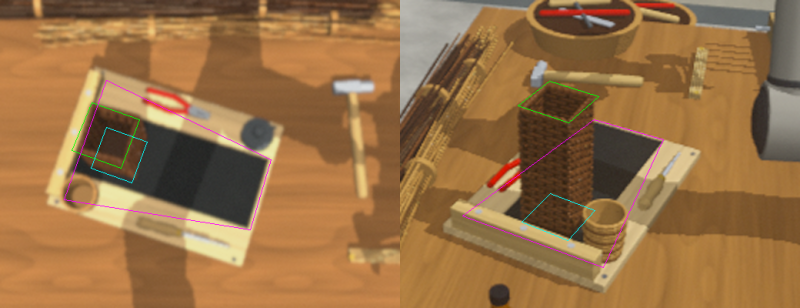

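```bash
python3 - <<'E'
from h import *
h=.0475
R=[(-h,-h,.26),(h,-h,.26),(h,h,.26),(-h,h,.26)];B2=[(a,e,.02) for a,e,_ in R]
ms={}
for c in("top","side"):
    m=mask(c,"basket");ms[c]=m;n=cv2.minAreaRect(np.argwhere(m)[:,::-1].astype(np.float32))
    hu=cv2.convexHull(np.argwhere(m)[:,::-1].astype(np.int32));ap=cv2.approxPolyDP(hu,2.5,True)[:,0]
    print(c,"mask poly",ap.tolist(), "filled",int(m.sum()),cv2.contourArea(hu))
    for p in([.5704,.0953,-1.92],[.5753,.0921,-1.759],[.5755,.091,-1.84]):
        print(p,proj(c,yawpts(*p,R)).round().astype(int).tolist(),proj(c,yawpts(*p,B2)).round().astype(int).tolist())
out=[]
for c,o in(("top",(235,160)),("side",(255,170))):
    I=cv2.imread(f"pics/{c}0.png")[o[1]:o[1]+130,o[0]:o[0]+95]
    a=cv2.resize(I,None,fx=4,fy=4,interpolation=cv2.INTER_CUBIC)
    cn,_=cv2.findContours(ms[c].astype(np.uint8),0,1)
    cv2.polylines(a,[(k-np.array(o))*4+2 for k in cn],True,(0,255,255),1)
    for L,col in((R,(0,255,0)),(B2,(255,255,0))):
        cv2.polylines(a,[np.int32((proj(c,yawpts(.5755,.091,-1.84,L))-o+.5)*4)],True,col,1)
    out.append(a)
cv2.imwrite("pics/ov2.png",np.hstack(out))
E
```

```text
top mask poly [[291, 186], [295, 199], [287, 225], [265, 220], [251, 208], [259, 177]] filled 1620 1600.0
[0.5704, 0.0953, -1.92] [[246, 207], [278, 219], [290, 187], [259, 176]] [[259, 219], [285, 228], [295, 202], [269, 192]]
[0.5753, 0.0921, -1.759] [[249, 209], [283, 215], [290, 183], [257, 176]] [[261, 220], [289, 225], [295, 198], [267, 193]]
[0.5755, 0.091, -1.84] [[249, 207], [282, 216], [291, 184], [259, 175]] [[261, 219], [288, 226], [296, 199], [269, 192]]
side mask poly [[323, 191], [323, 260], [314, 278], [307, 283], [278, 272], [277, 201], [292, 184]] filled 4145 4153.0
[0.5704, 0.0953, -1.92] [[309, 209], [329, 192], [297, 182], [276, 198]] [[309, 286], [326, 266], [297, 255], [279, 274]]
[0.5753, 0.0921, -1.759] [[312, 208], [326, 189], [291, 182], [276, 200]] [[311, 284], [324, 263], [292, 255], [279, 275]]
[0.5755, 0.091, -1.84] [[310, 208], [326, 190], [293, 182], [275, 198]] [[309, 284], [324, 264], [294, 255], [278, 274]]
```

View pics/ov2.png

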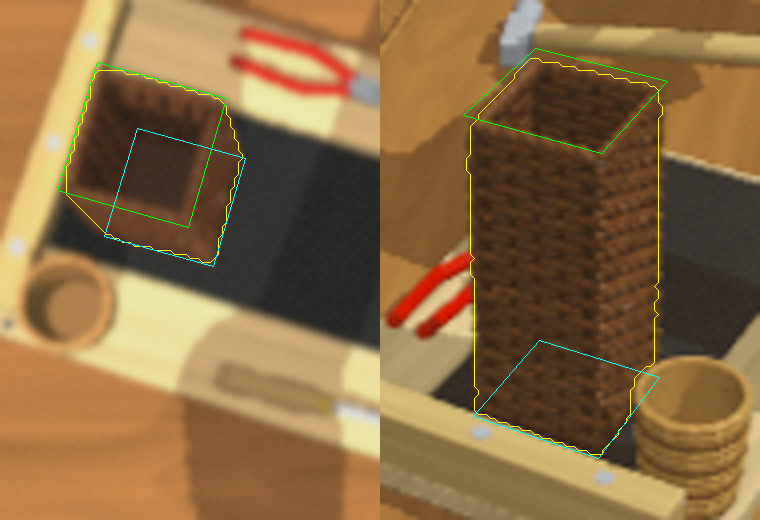

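The green/cyan overlay matches the basket to about 1 px. It puts the centre near (0.5755, 0.091), with yaw about -1.85 and a gap of roughly 37 mm. First I raise the tool and twist it so the jaw axis lies along the board.

Request:
carry_out:
  series:
    - {"jaw": 22,"travel": [0,0,-0.3],"twist": 1}
    - {"jaw": 22,"travel": [0,0,-0.3],"twist": 1}
    - {"jaw": 22,"travel": [0,0,-0.3],"twist": 1}
    - {"jaw": 22,"travel": [0,0,-0.3],"twist": 1}
    - {"jaw": 22,"travel": [0,0,-0.3],"twist": 1}
    - {"jaw": 22,"travel": [0,0,0],"twist": 0.2}

```text
time: 1.85
tool_pos: [0.1314, -0.5089, 0.3179]
tool_rot: [3.139, -0.001, -0.292]
contact_force: [0.9, 0.4, -1.7]
opening: 0.0365
```

Request:
carry_out:
  series:
    - {"jaw": 22,"travel": [0.3,-0.85,0],"twist": 0}
    - {"jaw": 22,"travel": [0.3,-0.85,0],"twist": 0}
    - {"jaw": 22,"travel": [0.3,-0.85,0],"twist": 0}
    - {"jaw": 22,"travel": [0.3,-0.85,0],"twist": 0}
    - {"jaw": 22,"travel": [0.3,-0.85,0],"twist": 0}
    - {"jaw": 22,"travel": [0.3,-0.85,0],"twist": 0}
    - {"jaw": 22,"travel": [0.3,-0.85,0],"twist": 0}
    - {"jaw": 22,"travel": [0.3,-0.85,0],"twist": 0}

```text
time: 2.85
tool_pos: [0.3871, -0.1573, 0.3159]
tool_rot: [-3.142, 0.001, -0.29]
contact_force: [0.2, -0.8, -0.3]
opening: 0.0206
```

Request:
carry_out:
  series:
    - {"jaw": 22,"travel": [0.3,-0.81,0],"twist": 0}
    - {"jaw": 22,"travel": [0.3,-0.81,0],"twist": 0}
    - {"jaw": 22,"travel": [0.3,-0.81,0],"twist": 0}
    - {"jaw": 22,"travel": [0.3,-0.81,0],"twist": 0}
    - {"jaw": 22,"travel": [0.3,-0.81,0],"twist": 0}
    - {"jaw": 22,"travel": [0.3,-0.81,0],"twist": 0}
    - {"jaw": 22,"travel": [0,0,0],"twist": 0}

```text
time: 3.72
tool_pos: [0.5747, 0.092, 0.3142]
tool_rot: [3.141, 0.003, -0.286]
contact_force: [-0.4, -0.8, -0.3]
opening: 0.0202
```

```bash
python3 - <<'E'
from h import *
s=robot.observe();print(s["tool_pos"],s["tool_rot"],s["contact_force"])
im=robot.read_camera("wrist");k=robot.calibration("wrist");print(k)
cv2.imwrite("pics/w1.png",im)
E
```

```text
[0.57467072 0.0920257  0.31417939] [ 3.14120258e+00  2.99259666e-03 -2.86277301e-01] [-0.44504249 -0.7808246  -0.32606177]
{'intrinsics': array([[355.41124157,   0.        , 319.81091454],
       [  0.        , 355.41124157, 198.56188028],
       [  0.        ,   0.        ,   1.        ]]), 'tool_from_camera': array([[-3.52920915e-04,  9.59060738e-01,  2.83200241e-01,
         7.71739089e-02],
       [ 9.99999837e-01,  4.65503173e-04, -3.30243217e-04,
         2.17286774e-04],
       [-4.48553914e-04,  2.83200078e-01, -9.59060746e-01,
        -1.58746914e-01],
       [ 0.00000000e+00,  0.00000000e+00,  0.00000000e+00,
         1.00000000e+00]])}
```

View pics/w1.png

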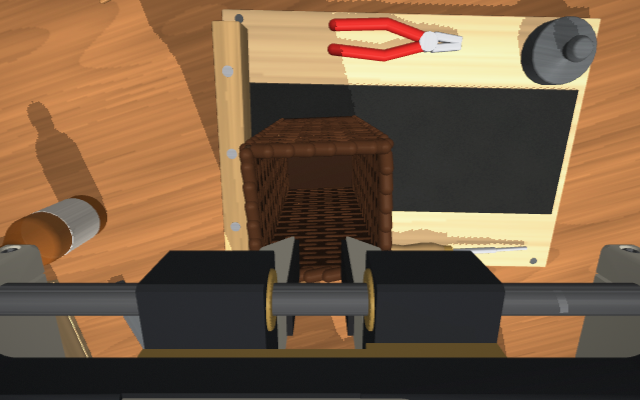

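Wrist view shows the rim's far corners at (243,148) and (391,142), the fingers centred on column 320, and the mat's free end at (578,90)/(552,213).

```bash
cat >> h.py <<'E'
def wray(uv,z,s):
    from scipy.spatial.transform import Rotation as R
    k=robot.calibration("wrist");A=np.eye(4);A[:3,:3]=R.from_euler("xyz",s["tool_rot"]).as_matrix();A[:3,3]=s["tool_pos"]
    T=A@k["tool_from_camera"];d=np.linalg.inv(k["intrinsics"])@[uv[0],uv[1],1];d=T[:3,:3]@(d*[1,-1,-1]);return T[:3,3]+d*(z-T[2,3])/d[2]
E
python3 - <<'E'
from h import *
s=robot.observe()
a,b=wray((243,148),.26,s),wray((391,142),.26,s)
print("rim",a.round(4),b.round(4),np.linalg.norm(b-a).round(4));e=(b-a)/np.linalg.norm(b-a);print("yaw",np.arctan2(e[1],e[0]).round(3))
n=np.array([e[1],-e[0],0]);print("centre",((a+b)/2+n*.0475).round(4))
for p,z in(((578,90),.02),((552,213),.02),((250,83),.02),((600,18),.018),((546,266),.018)):print(p,wray(p,z,s).round(4))
m1,m2=wray((578,90),.02,s),wray((552,213),.02,s);t=m2-m1;print("mat width",np.linalg.norm(t));d=np.array([t[1],-t[0],0]);d/=np.linalg.norm(d);d=d if d[1]<0 else -d
print("board yaw",np.arctan2(d[1],d[0]),"stop",(m1+m2)/2-.4*d)
u=wray((578,90),.02,s)-wray((250,83),.02,s);print("yaw by mat side",np.arctan2(u[1],u[0]),np.linalg.norm(u))
E
```

```text
rim [0.6307 0.1213 0.26  ] [0.609  0.0353 0.26  ] 0.0887
yaw -1.819
centre [0.5738 0.09   0.26  ]
(578, 90) [ 0.5613 -0.2354  0.02  ]
(552, 213) [ 0.4098 -0.1883  0.02  ]
(250, 83) [0.6828 0.1457 0.02  ]
(600, 18) [ 0.6351 -0.2681  0.018 ]
(546, 266) [ 0.3309 -0.1729  0.018 ]
mat width 0.1586552309527104
board yaw -1.872502864096762 stop [0.6044456  0.17009292 0.02      ]
yaw by mat side -1.8794048648400021 0.399987729610225
```

```bash
python3 - <<'E'
import numpy as np
e=.035;P=[(-.0497,.185)]
for t in np.arange(.05,.401,.05):
    s,c=np.sin(t),np.cos(t);w=.087*s+.24*c-e;P.append(((w*s-.008)/c-.029,w))
H=[]
for t in np.arange(.45,1.571,.04):
    s,c=np.sin(t),np.cos(t);H.append((-.087*c+.24*s+.029,.087*s+.24*c-e,t))
for n,A in(("push",np.array(P)),("hold",np.array(H)[:,:2])):
    print(n,"start",A[0],"z",A[0,1]+.02);print(np.hstack([A,np.vstack([[0,0],np.diff(A,axis=0)/.06*[1,-1]])]).round(3))
E
```

```text
push start [-0.0497  0.185 ] z 0.205
[[-0.05   0.185  0.     0.   ]
 [-0.027  0.209  0.386 -0.401]
 [-0.016  0.212  0.18  -0.057]
 [-0.005  0.215  0.186 -0.047]
 [ 0.007  0.218  0.191 -0.037]
 [ 0.019  0.219  0.196 -0.026]
 [ 0.031  0.22   0.2   -0.015]
 [ 0.043  0.22   0.204 -0.005]
 [ 0.055  0.22   0.207  0.006]]
hold start [0.05505283 0.21894931] z 0.23894930603231945
[[0.055 0.219 0.    0.   ]
 [0.065 0.218 0.169 0.021]
 [0.075 0.216 0.168 0.027]
 [0.085 0.214 0.167 0.034]
 [0.095 0.212 0.165 0.041]
 [0.105 0.209 0.163 0.047]
 [0.115 0.205 0.161 0.054]
 [0.124 0.202 0.159 0.06 ]
 [0.134 0.198 0.157 0.067]
 [0.143 0.193 0.154 0.073]
 [0.152 0.189 0.151 0.079]
 [0.161 0.184 0.147 0.085]
 [0.169 0.178 0.144 0.091]
 [0.178 0.172 0.14  0.096]
 [0.186 0.166 0.136 0.102]
 [0.194 0.16  0.132 0.107]
 [0.202 0.153 0.128 0.112]
 [0.209 0.146 0.123 0.118]
 [0.216 0.139 0.118 0.122]
 [0.223 0.131 0.113 0.127]
 [0.229 0.123 0.108 0.131]
 [0.235 0.115 0.103 0.136]
 [0.241 0.107 0.097 0.14 ]
 [0.247 0.098 0.092 0.143]
 [0.252 0.089 0.086 0.147]
 [0.257 0.08  0.08  0.15 ]
 [0.261 0.071 0.074 0.153]
 [0.265 0.062 0.068 0.156]
 [0.269 0.052 0.061 0.159]]
```

Request:
carry_out:
  series:
    - {"jaw": 22,"travel": [0,0,0],"twist": -0.3}
    - {"jaw": 22,"travel": [0,0,0.3],"twist": 0}
    - {"jaw": 22,"travel": [0,0,0.4],"twist": 0}
    - {"jaw": 22,"travel": [0,0,0.4],"twist": 0}
    - {"jaw": 22,"travel": [0,0,0.4],"twist": 0}
    - {"jaw": 22,"travel": [0,0,0],"twist": 0}

```text
time: 4.53
tool_pos: [0.5725, 0.0881, 0.2254]
tool_rot: [3.14, 0.003, -0.261]
contact_force: [-0.2, 0.1, 0.3]
opening: 0.0201
```

Request:
carry_out:
  series:
    - {"jaw": 22,"travel": [0,0.1,-0.03],"twist": 0}
    - {"jaw": 22,"travel": [0,0.1,-0.03],"twist": 0}
    - {"jaw": 22,"travel": [0,0.1,-0.03],"twist": 0}
    - {"jaw": 22,"travel": [0,0.1,-0.03],"twist": 0}
    - {"jaw": 22,"travel": [0,0.1,-0.03],"twist": 0}
    - {"jaw": 22,"travel": [0,0.1,-0.03],"twist": 0}
    - {"jaw": 22,"travel": [0,0.1,-0.02],"twist": 0}
    - {"jaw": 22,"travel": [0,0.1,-0.02],"twist": 0}

```text
time: 5.52
tool_pos: [0.5614, 0.0425, 0.2399]
tool_rot: [3.141, 0.0, -0.26]
contact_force: [1.2, 0.6, -0.6]
opening: 0.0201
```

```bash
cat >> h.py <<'E'
C=np.array([.5738,.090]);Y=-1.825
D=np.array([np.cos(Y),np.sin(Y)]);N=np.array([-D[1],D[0]])
def uw():
    s=robot.observe();q=s["tool_pos"][:2]-C;return round(q@D-.0475,4),round(s["tool_pos"][2]-.02,4),"lat",round(q@N,4)
def tilt(foot0=0.0):
    "tilt from side+top masks; foot free along D"
    h=.0475;L=np.array([[a,b,z] for a in(-.095,0) for b in(-h,h) for z in(0,.24)])
    def gen(p):
        t,f,l=p;s,c=np.sin(t),np.cos(t);u=L[:,0]*c+L[:,2]*s+f+.0475;w=-L[:,0]*s+L[:,2]*c+.02
        return np.column_stack([C+np.outer(u,D)+np.outer(L[:,1]+l,N),w])
    ms={c:mask(c,"basket") for c in("side",)}
    best=min((fit(ms,gen,[t0,0,0],[.2,.01,.01]) for t0 in(.2,.6,1.0,1.4)),key=lambda r:r[1]);return best[0].round(3),round(best[1],3)
E
python3 - <<'E'
from h import *
print(uw(),tilt(),robot.observe()["contact_force"].round(2))
cv2.imwrite("pics/s2.png",cv2.resize(robot.read_camera("side")[130:330,200:460],(780,600)))
E
```

```text
(np.float64(0.0016), np.float64(0.2199), 'lat', np.float64(-0.0)) (array([0.106, 0.005, 0.002]), np.float64(0.112)) [1.12 0.34 0.73]
```

View pics/s2.png

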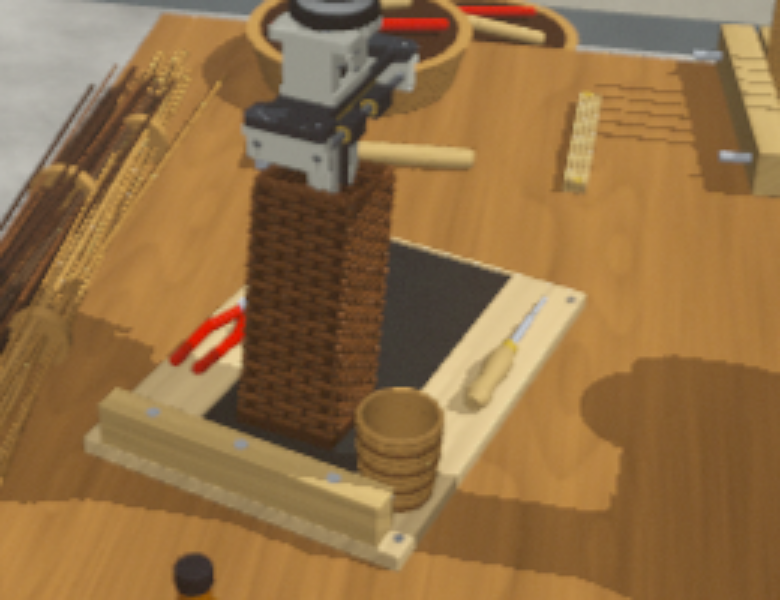

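The side view shows the basket tilting about its foot, with the fingers in the mouth. I continue past the balance point.

Request:
carry_out:
  series:
    - {"jaw": 22,"travel": [0,0.11,0],"twist": 0}
    - {"jaw": 22,"travel": [0,0.11,0],"twist": 0}
    - {"jaw": 22,"travel": [0,0.11,0],"twist": 0}
    - {"jaw": 22,"travel": [0,0.11,0],"twist": 0}
    - {"jaw": 22,"travel": [0,0.11,0],"twist": 0}
    - {"jaw": 22,"travel": [0,0.11,0],"twist": 0}
    - {"jaw": 22,"travel": [0,0.11,0],"twist": 0}
    - {"jaw": 22,"travel": [0,0.11,0],"twist": 0}

```text
time: 6.68
tool_pos: [0.5478, -0.0086, 0.2399]
tool_rot: [3.141, -0.0, -0.26]
contact_force: [0.4, -0.2, -0.1]
opening: 0.0205
```

```bash
python3 - <<'E'
from h import *
print(uw(),tilt(),robot.observe()["contact_force"].round(2))
E
```

```text
(np.float64(0.0545), np.float64(0.2199), 'lat', np.float64(-0.0003)) (array([ 0.411, -0.009,  0.002]), np.float64(0.063)) [-0.5  -0.83  0.87]
```

Request:
carry_out:
  series:
    - {"jaw": 22,"travel": [0,0.169,0.021],"twist": 0}
    - {"jaw": 22,"travel": [0,0.168,0.027],"twist": 0}
    - {"jaw": 22,"travel": [0,0.167,0.034],"twist": 0}
    - {"jaw": 22,"travel": [0,0.165,0.041],"twist": 0}
    - {"jaw": 22,"travel": [0,0.163,0.047],"twist": 0}
    - {"jaw": 22,"travel": [0,0.161,0.054],"twist": 0}
    - {"jaw": 22,"travel": [0,0.159,0.06],"twist": 0}
    - {"jaw": 22,"travel": [0,0.157,0.067],"twist": 0}

```text
time: 7.78
tool_pos: [0.5276, -0.0847, 0.2186]
tool_rot: [3.141, -0.0, -0.26]
contact_force: [0.7, -1.0, -0.7]
opening: 0.0202
```

```bash
python3 - <<'E'
from h import *
f=robot.observe()["contact_force"].round(2);print(uw(),tilt(),f,f[:2]@D)
cv2.imwrite("pics/s3.png",cv2.resize(robot.read_camera("side")[130:330,200:460],(780,600)))
E
```

```text
(np.float64(0.1332), np.float64(0.1986), 'lat', np.float64(-0.0008)) (array([0.712, 0.001, 0.002]), np.float64(0.082)) [ 0.68 -0.97 -0.71] 0.7678251111533034
```

View pics/s3.png

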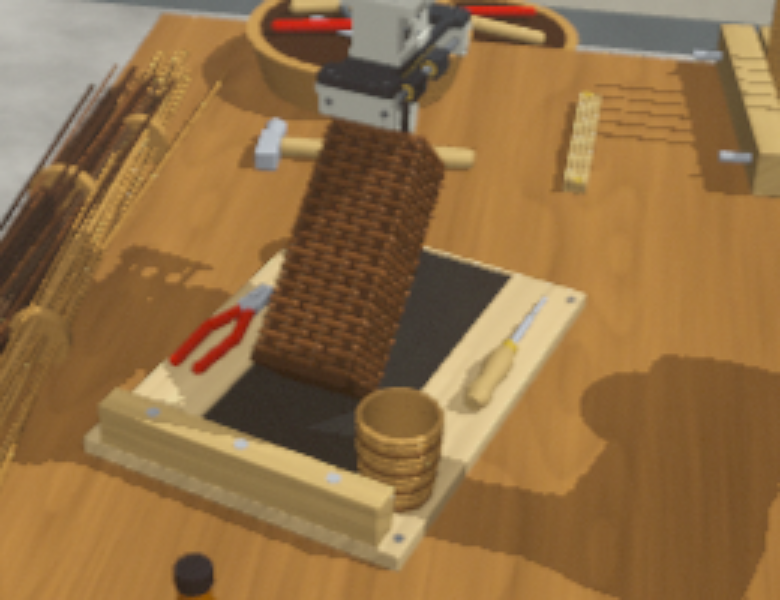

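The basket leans about 0.7 rad and is held by the left finger with its foot in place, as planned. I keep lowering.

Request:
carry_out:
  series:
    - {"jaw": 22,"travel": [0,0.154,0.073],"twist": 0}
    - {"jaw": 22,"travel": [0,0.151,0.079],"twist": 0}
    - {"jaw": 22,"travel": [0,0.147,0.085],"twist": 0}
    - {"jaw": 22,"travel": [0,0.144,0.091],"twist": 0}
    - {"jaw": 22,"travel": [0,0.14,0.096],"twist": 0}
    - {"jaw": 22,"travel": [0,0.136,0.102],"twist": 0}
    - {"jaw": 22,"travel": [0,0.132,0.107],"twist": 0}
    - {"jaw": 22,"travel": [0,0.128,0.112],"twist": 0}

```text
time: 8.93
tool_pos: [0.5101, -0.1502, 0.1737]
tool_rot: [3.142, -0.0, -0.26]
contact_force: [0.4, -1.3, -0.3]
opening: 0.0204
```

```bash
python3 - <<'E'
from h import *
f=robot.observe()["contact_force"].round(2);print(uw(),tilt(),f,f[:2]@D)
E
```

```text
(np.float64(0.201), np.float64(0.1537), 'lat', np.float64(-0.0012)) (array([0.2, 0. , 0. ]), np.float64(1.0)) [ 0.36 -1.3  -0.25] 1.1676921053095037
```

Request:
carry_out:
  series:
    - {"jaw": 22,"travel": [0,0.123,0.118],"twist": 0}
    - {"jaw": 22,"travel": [0,0.118,0.122],"twist": 0}
    - {"jaw": 22,"travel": [0,0.113,0.127],"twist": 0}
    - {"jaw": 22,"travel": [0,0.108,0.131],"twist": 0}
    - {"jaw": 22,"travel": [0,0.103,0.136],"twist": 0}
    - {"jaw": 22,"travel": [0,0.05,0.07],"twist": 0}

```text
time: 9.78
tool_pos: [0.5004, -0.1857, 0.1312]
tool_rot: [-3.142, 0.001, -0.261]
contact_force: [-1.7, -1.4, 0.1]
opening: 0.0199
```

```bash
python3 - <<'E'
from h import *
f=robot.observe()["contact_force"].round(2);print(uw(),tilt(),f,f[:2]@D)
cv2.imwrite("pics/s4.png",cv2.resize(robot.read_camera("side")[130:330,200:460],(780,600)))
E
```

```text
(np.float64(0.2378), np.float64(0.1112), 'lat', np.float64(-0.0017)) (array([ 1.401, -0.002,  0.005]), np.float64(0.043)) [-1.7  -1.41  0.13] 1.7921951199624273
```

View pics/s4.png

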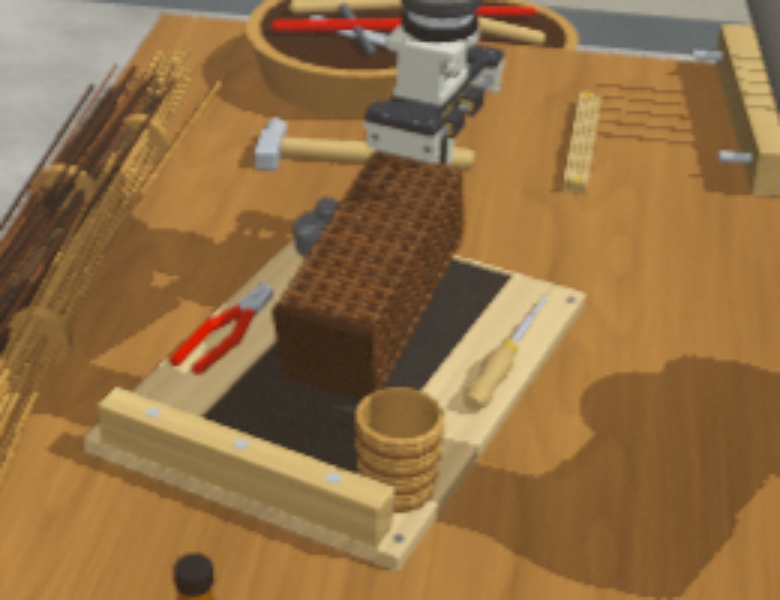

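The basket is held at about 1.35 rad, still pressing on the finger with about 1.8 N. The last stretch goes at half speed.

Request:
carry_out:
  series:
    - {"jaw": 22,"travel": [0,0.046,0.07],"twist": 0}
    - {"jaw": 22,"travel": [0,0.046,0.072],"twist": 0}
    - {"jaw": 22,"travel": [0,0.043,0.073],"twist": 0}
    - {"jaw": 22,"travel": [0,0.043,0.074],"twist": 0}
    - {"jaw": 22,"travel": [0,0.04,0.075],"twist": 0}
    - {"jaw": 22,"travel": [0,0.04,0.075],"twist": 0}
    - {"jaw": 22,"travel": [0,0.037,0.076],"twist": 0}
    - {"jaw": 22,"travel": [0,0.037,0.076],"twist": 0}

```text
time: 10.92
tool_pos: [0.4956, -0.2048, 0.0961]
tool_rot: [3.141, -0.0, -0.26]
contact_force: [-0.1, -3.0, -0.8]
opening: 0.02
```

```bash
python3 - <<'E'
from h import *
f=robot.observe()["contact_force"].round(2);print(uw(),tilt(),f,f[:2]@D)
E
```

```text
(np.float64(0.2575), np.float64(0.0761), 'lat', np.float64(-0.0016)) (array([ 1.547, -0.003,  0.007]), np.float64(0.04)) [-0.06 -2.99 -0.83] 2.9090014224549785
```

Request:
carry_out:
  series:
    - {"jaw": 22,"travel": [0,0.034,0.078],"twist": 0}
    - {"jaw": 22,"travel": [0,0.034,0.078],"twist": 0}
    - {"jaw": 22,"travel": [0,0.031,0.079],"twist": 0}
    - {"jaw": 22,"travel": [0,0.031,0.079],"twist": 0}
    - {"jaw": 22,"travel": [0,0.03,0.03],"twist": 0}
    - {"jaw": 22,"travel": [0,0.03,0],"twist": 0}
    - {"jaw": 22,"travel": [0,0.03,0],"twist": 0}
    - {"jaw": 22,"travel": [0,0.03,0],"twist": 0}

```text
time: 12.02
tool_pos: [0.4919, -0.2192, 0.076]
tool_rot: [3.142, -0.0, -0.26]
contact_force: [-0.8, -0.4, 0.7]
opening: 0.0198
```

```bash
python3 - <<'E'
from h import *
f=robot.observe()["contact_force"].round(2);print(uw(),tilt(),f,f[:2]@D)
E
```

```text
(np.float64(0.2723), np.float64(0.056), 'lat', np.float64(-0.0016)) (array([ 1.589, -0.006,  0.003]), np.float64(0.042)) [-0.77 -0.45  0.72] 0.629174295828505
```

The force on the finger has gone and the fit says 1.57-1.59 rad: lying. I back off, raise the tool and turn the jaws across the board.

Request:
carry_out:
  series:
    - {"jaw": 22,"travel": [0,0.3,0],"twist": 0}
    - {"jaw": 22,"travel": [0,0.4,-0.3],"twist": 0}
    - {"jaw": 22,"travel": [0,0,-0.6],"twist": -1}
    - {"jaw": 76,"travel": [0,0,0],"twist": -1}
    - {"jaw": 76,"travel": [0,0,0],"twist": -1}
    - {"jaw": 76,"travel": [0,0,0],"twist": -1}
    - {"jaw": 76,"travel": [0,0,0],"twist": -1}
    - {"jaw": 76,"travel": [0,0,0],"twist": -1}

```text
time: 13.12
tool_pos: [0.4806, -0.2608, 0.1299]
tool_rot: [3.141, 0.0, 0.371]
contact_force: [-0.6, -0.1, 0.1]
opening: 0.0655
```

Request:
carry_out:
  series:
    - {"jaw": 76,"travel": [0,0,0],"twist": -1}
    - {"jaw": 76,"travel": [0,0,0],"twist": -1}
    - {"jaw": 76,"travel": [0,0,0],"twist": -1}
    - {"jaw": 76,"travel": [0,0,0],"twist": -1}
    - {"jaw": 76,"travel": [0,0,0],"twist": -1}
    - {"jaw": 76,"travel": [0,0,0],"twist": -1}
    - {"jaw": 76,"travel": [0,0,0],"twist": -1}
    - {"jaw": 76,"travel": [0,0,0],"twist": -1}

```text
time: 14.12
tool_pos: [0.4806, -0.2608, 0.1298]
tool_rot: [3.141, 0.0, 1.209]
contact_force: [0.7, 0.2, -0.1]
opening: 0.0698
```

```bash
python3 - <<'E'
from h import *
s=robot.observe();print(uw(),tilt(),s["tool_rot"],s["contact_force"].round(2),s["opening"])
m=robot.read_camera("top")
for q in("weight","cutters"):
    r=robot.regions_of("top",q);print(q,[(x["score"],ray("top",x["xy"],.04 if q=="weight" else .025).round(3)) for x in r[:1]])
cv2.imwrite("pics/w2.png",robot.read_camera("wrist"))
E
```

```text
(np.float64(0.3155), np.float64(0.1098), 'lat', np.float64(-0.0019)) (array([ 1.625, -0.   ,  0.007]), np.float64(0.046)) [3.14139562e+00 3.83873399e-04 1.20870765e+00] [ 0.67  0.2  -0.05] 0.06984268479186444
weight [(0.95, array([ 0.613, -0.21 ,  0.04 ]))]
cutters [(0.9, array([ 0.659, -0.015,  0.025]))]
```

View pics/w2.png

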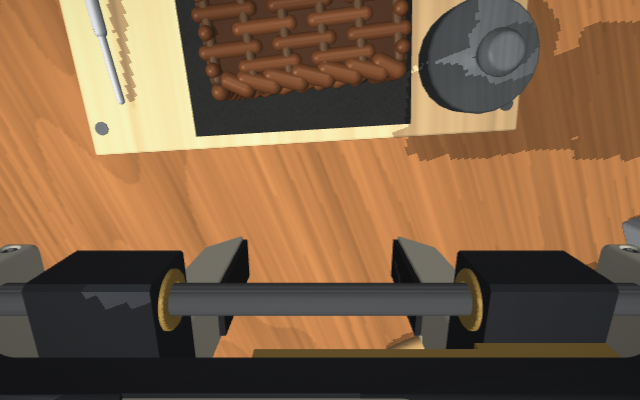

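```bash
python3 - <<'E'
from h import *
s=robot.observe();st=np.array([.6045,.170]);b=-1.876
X=np.array([np.cos(b),np.sin(b)]);Yb=np.array([-X[1],X[0]])
f=lambda p:(round((p[:2]-st)@X,4),round((p[:2]-st)@Yb,4))
a,c=wray((217,97),.115,s),wray((405,77),.115,s);print("rim",f(a),f(c),np.linalg.norm(a-c))
print("tcp",f(s["tool_pos"]))
for p in((196,136),(411,124)):print("mat",f(wray(p,.02,s)))
E
```

```text
rim (np.float64(0.3699), np.float64(-0.0315)) (np.float64(0.3665), np.float64(0.0565)) 0.08812107850417442
tcp (np.float64(0.4474), np.float64(0.0113))
mat (np.float64(0.396), np.float64(-0.0778))
mat (np.float64(0.3971), np.float64(0.0828))
```

Request:
carry_out:
  series:
    - {"jaw": 76,"travel": [0,0,0.25],"twist": -0.55}
    - {"jaw": 76,"travel": [0,0,0.3],"twist": 0}
    - {"jaw": 76,"travel": [0,0,0.3],"twist": 0}
    - {"jaw": 76,"travel": [0.3,0,0.18],"twist": 0}
    - {"jaw": 76,"travel": [0.4,0,0],"twist": 0}
    - {"jaw": 76,"travel": [0.2,0,0],"twist": 0}
    - {"jaw": 76,"travel": [0.1,0,0],"twist": 0}
    - {"jaw": 76,"travel": [0.1,0,0],"twist": 0}

```text
time: 15.42
tool_pos: [0.5011, -0.197, 0.0683]
tool_rot: [3.141, 0.001, 1.264]
contact_force: [-1.9, -3.7, 0.5]
opening: 0.0696
```

Request:
carry_out:
  series:
    - {"jaw": 76,"travel": [0.12,0,0],"twist": 0}
    - {"jaw": 76,"travel": [0.12,0,0],"twist": 0}
    - {"jaw": 76,"travel": [0.12,0,0],"twist": 0}
    - {"jaw": 76,"travel": [0.12,0,0],"twist": 0}
    - {"jaw": 76,"travel": [0.12,0,0],"twist": 0}
    - {"jaw": 76,"travel": [0.12,0,0],"twist": 0}

```text
time: 16.18
tool_pos: [0.5143, -0.1561, 0.0683]
tool_rot: [3.141, 0.001, 1.263]
contact_force: [-1.4, -5.0, 1.4]
opening: 0.0695
```

```bash
cat >> h.py <<'E'
st=np.array([.6045,.170]);b=-1.876
X=np.array([np.cos(b),np.sin(b)]);Yb=np.array([-X[1],X[0]])
def fs(p): return (round(float((p[:2]-st)@X),4),round(float((p[:2]-st)@Yb),4))
def lying():
    h=.0475;L=np.array([[a,c,z] for a in(0,.24) for c in(-h,h) for z in(.02,.115)])
    ms={c:mask(c,"basket") for c in("side","top")};o=[]
    for q in(ms,{"side":ms["side"]}):
        x,f=fit(q,lambda p:yawpts(*p,L),[*(st+.06*X),b],[.03,.02,.05]);o.append((fs(x),round(x[2]-b,3),round(f,3)))
    return o
E
python3 - <<'E'
from h import *
s=robot.observe();print(fs(s["tool_pos"]),s["tool_pos"],s["tool_rot"],s["contact_force"].round(2),(s["contact_force"][:2]@X).round(2))
print(lying())
E
```

```text
(0.3381, 0.0119) [ 0.51425535 -0.15605622  0.06832893] [3.14069038e+00 8.44142704e-04 1.26281835e+00] [-1.36 -5.    1.43] 5.18
[((0.0812, 0.0134), np.float64(0.006), np.float64(0.381)), ((0.083, 0.0078), np.float64(0.034), np.float64(0.059))]
```

Request:
carry_out:
  series:
    - {"jaw": 76,"travel": [0.15,0,0],"twist": 0}
    - {"jaw": 76,"travel": [0.15,0,0],"twist": 0}
    - {"jaw": 76,"travel": [0.15,0,0],"twist": 0}
    - {"jaw": 76,"travel": [0.15,0,0],"twist": 0}
    - {"jaw": 76,"travel": [0.15,0,0],"twist": 0}
    - {"jaw": 76,"travel": [0.15,0,0],"twist": 0}
    - {"jaw": 76,"travel": [0.15,0,0],"twist": 0}

```text
time: 17.25
tool_pos: [0.5332, -0.0949, 0.0679]
tool_rot: [-3.141, 0.0, 1.263]
contact_force: [-0.4, -2.7, -1.8]
opening: 0.0699
```

```bash
python3 - <<'E'
from h import *
s=robot.observe();print(fs(s["tool_pos"]),s["contact_force"].round(2),(s["contact_force"][:2]@X).round(2))
print(lying())
cv2.imwrite("pics/w3.png",robot.read_camera("wrist"))
E
```

```text
(0.2741, 0.0116) [-0.39 -2.72 -1.78] 2.71
[((0.0223, 0.0115), np.float64(0.012), np.float64(0.423)), ((0.0209, 0.0113), np.float64(0.004), np.float64(0.075))]
```

View pics/w3.png

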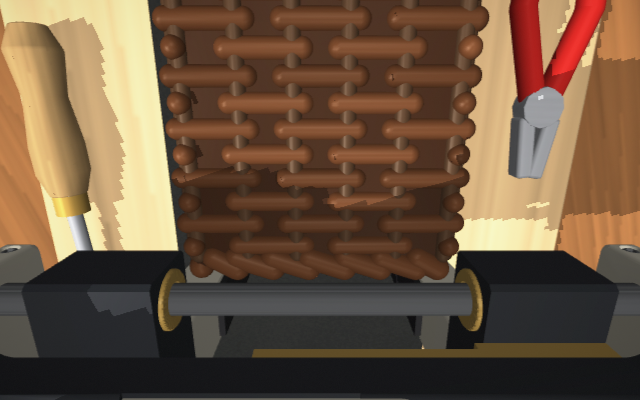

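The basket is square to the fingers, with about 22 mm to go. I approach slowly and watch the force.

Request:
carry_out:
  series:
    - {"jaw": 76,"travel": [0.06,0,0],"twist": 0}
    - {"jaw": 76,"travel": [0.06,0,0],"twist": 0}
    - {"jaw": 76,"travel": [0.06,0,0],"twist": 0}
    - {"jaw": 76,"travel": [0.05,0,0],"twist": 0}
    - {"jaw": 76,"travel": [0.03,0,0],"twist": 0}
    - {"jaw": 76,"travel": [0.02,0,0],"twist": 0}

```text
time: 18.25
tool_pos: [0.5382, -0.0796, 0.0681]
tool_rot: [3.141, 0.0, 1.263]
contact_force: [-1.6, -4.4, 1.2]
opening: 0.07
```

Request:
carry_out:
  series:
    - {"jaw": 76,"travel": [0.02,0,0],"twist": 0}
    - {"jaw": 76,"travel": [0.02,0,0],"twist": 0}
    - {"jaw": 76,"travel": [0.02,0,0],"twist": 0}

```text
time: 18.62
tool_pos: [0.5393, -0.0762, 0.0681]
tool_rot: [3.141, 0.0, 1.263]
contact_force: [-2.3, -3.8, 1.7]
opening: 0.0695
```

Request:
carry_out:
  series:
    - {"jaw": 76,"travel": [0.02,0,0],"twist": 0}
    - {"jaw": 76,"travel": [0.02,0,0],"twist": 0}
    - {"jaw": 76,"travel": [0.02,0,0],"twist": 0}

```text
time: 19.0
tool_pos: [0.5404, -0.0727, 0.068]
tool_rot: [3.141, 0.0, 1.263]
contact_force: [-1.9, -5.6, 2.1]
opening: 0.0696
```

Request:
carry_out:
  series:
    - {"jaw": 76,"travel": [0.02,0,0],"twist": 0}

```text
time: 19.12
tool_pos: [0.5407, -0.0715, 0.068]
tool_rot: [3.141, 0.0, 1.263]
contact_force: [-1.3, -4.4, 2.0]
opening: 0.0698
```

Request:
carry_out:
  series:
    - {"jaw": 76,"travel": [0.02,0,0],"twist": 0}

```text
time: 19.25
tool_pos: [0.5411, -0.0704, 0.0681]
tool_rot: [3.141, 0.0, 1.263]
contact_force: [-2.1, -5.4, 1.5]
opening: 0.0702
```

Request:
carry_out:
  series:
    - {"jaw": 76,"travel": [0.02,0,0],"twist": 0}

```text
time: 19.38
tool_pos: [0.5415, -0.0693, 0.068]
tool_rot: [3.141, 0.0, 1.263]
contact_force: [-0.8, -5.2, 1.7]
opening: 0.0696
```

Request:
carry_out:
  series:
    - {"jaw": 76,"travel": [0.01,0,0],"twist": 0}

```text
time: 19.5
tool_pos: [0.5415, -0.0692, 0.0681]
tool_rot: [3.141, 0.001, 1.263]
contact_force: [-2.7, -9.5, 1.7]
opening: 0.07
```

```bash
python3 - <<'E'
from h import *
s=robot.observe();print(fs(s["tool_pos"]),(s["contact_force"][:2]@X).round(2),lying())
a=robot.read_camera("side")[170:310,220:380];t=robot.read_camera("top")[140:280,220:380]
cv2.imwrite("pics/s5.png",cv2.resize(np.hstack([a,t]),(800,350),interpolation=cv2.INTER_CUBIC))
E
```

```text
(0.2471, 0.0118) 9.91 [((-0.0044, 0.0136), np.float64(-0.001), np.float64(0.484)), ((0.0023, 0.0152), np.float64(-0.006), np.float64(0.13))]
```

View pics/s5.png

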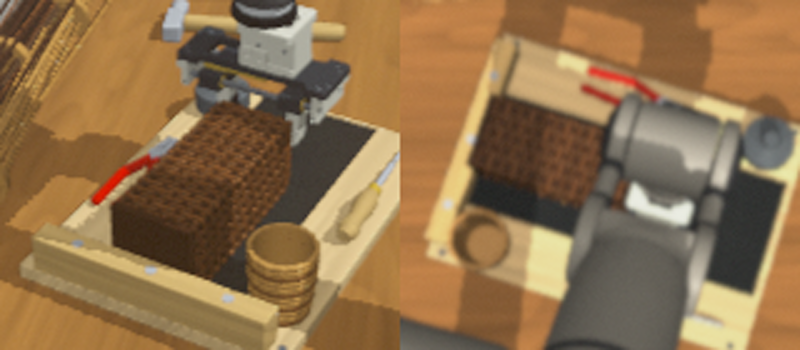

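The force doubled to 9.9 N when the hand stopped, so the base is on the batten. One more small nudge to seat it square, then I withdraw.

Request:
carry_out:
  series:
    - {"jaw": 76,"travel": [0.01,0,0],"twist": 0}
    - {"jaw": 76,"travel": [0,0,0],"twist": 0}

```text
time: 20.05
tool_pos: [0.5415, -0.0692, 0.068]
tool_rot: [-3.141, 0.002, 1.263]
contact_force: [-4.1, -9.5, 2.1]
opening: 0.0699
```

Request:
carry_out:
  series:
    - {"jaw": 76,"travel": [-0.05,0,0],"twist": 0}
    - {"jaw": 76,"travel": [-0.2,0,0],"twist": 0}
    - {"jaw": 76,"travel": [-0.5,0,0],"twist": 0}
    - {"jaw": 76,"travel": [-0.2,0,-0.6],"twist": 0}
    - {"jaw": 76,"travel": [0,0,-0.9],"twist": 0}
    - {"jaw": 76,"travel": [-0.8,0,-0.6],"twist": 0}
    - {"jaw": 76,"travel": [-0.8,0,0],"twist": 0}
    - {"jaw": 76,"travel": [0,0,0],"twist": 0}

```text
time: 21.05
tool_pos: [0.4946, -0.2166, 0.1943]
tool_rot: [3.141, 0.0, 1.259]
contact_force: [0.8, -0.3, -0.5]
opening: 0.07
```

```bash
python3 - <<'E'
from h import *
s=robot.observe();print(s["tool_pos"],s["contact_force"].round(2),lying())
for q,z in(("weight",.04),("cutters",.025),("bodkin",.03),("pot",.06)):
    print(q,[(np.round(r["xy"]).tolist()) for r in robot.regions_of("top",q)[:1]],[np.round(r["xy"]).tolist() for r in robot.regions_of("side",q)[:1]])
a=robot.read_camera("side")[170:310,220:380];t=robot.read_camera("top")[140:280,220:380]
cv2.imwrite("pics/s6.png",cv2.resize(np.hstack([a,t]),(800,350),interpolation=cv2.INTER_CUBIC))
E
```

```text
[ 0.49458379 -0.2166036   0.19427842] [ 0.81 -0.26 -0.49] [((-0.0043, 0.0167), np.float64(-0.031), np.float64(0.262)), ((0.0139, 0.0138), np.float64(-0.011), np.float64(0.151))]
weight [[299.0, 222.0]] [[309.0, 203.0]]
cutters [[313.0, 182.0]] [[267.0, 238.0]]
bodkin [[303.0, 258.0]] [[363.0, 256.0]]
pot [] [[331.0, 281.0]]
```

View pics/s6.png

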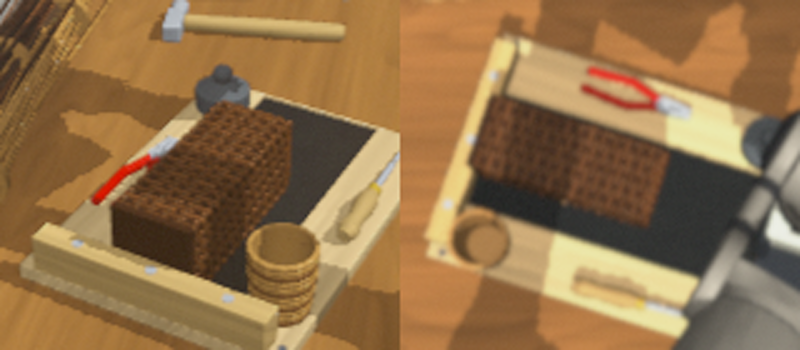

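```bash
python3 -c "
from cell import robot
print(robot.hand_in())"
```

```text
the job is handed in; nothing more can be done
None
```

I tipped the basket over, pushed it base-first against the batten, took the hand away and handed the job in at about 21 s. The hand-in gives no verdict.

**How it went**
- **Tipping:** The half-open fingers went into the mouth and pushed the far wall until the basket passed its balance point. The other finger then held the near rim back while I let it down over about 5 s. The force on the wrist stayed at or below about 3 N wherever I read it, and it dropped to about zero once the basket lay flat.
- **Pushing:** Two fingertips on the rim slid it to the batten at about 5 N. The force then rose to about 10 N and the hand stopped moving. At that point the hand's position put the base about 2 mm past my estimated batten face, within the roughly 5 mm accuracy of my measurements. I then withdrew the hand well clear.

**Last checks**
- **Position:** The pictures show the basket flat on its side, mouth away from the batten and square to it. It sits about 14 mm off the batten's middle, where 75 mm is allowed.
- **Base gap:** The final camera fits disagreed and were poor because the batten and arm hid parts of the basket. They put the base at -4 mm with both cameras and +14 mm with the side camera alone. I relied on the contact force and hand position instead.
- **Other things on the board:** Everything visible looked undisturbed, and the cutters, bodkin and pot stayed within a few pixels in the side view. The last top-view detection mistook the basket for the weight and missed the pot, so for the weight I went by the picture. I did not re-measure the items on the bench, which the arm never went near.

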